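# Press a glued heel in the bench heel press

## Task

A shoe with a freshly glued heel sits sole-up on the stiff sliding carriage of the heel press. Nudge the carriage along until its pointer stands at the mark on the front ledge, never running more than 10 mm past it; then bring the sprung lever down until the rubber pad squeezes the heel firmly, about 30 N at the heel and never more than 60, hold it so for a full second, and ease the lever slowly all the way back up to rest without letting it snap. Leave the carriage at the mark and the things around the press where they are.

Things in the scene. Friction and masses are not known exactly. Their poses are not given: they have to be found in the camera images.
- press: Dark iron bed of the heel press, fixed, turned up to 15 degrees. Its frame (used in all entries): origin on the table straight below where the pad works, x away from the robot, y to the left along the slide, z up. Bed x -125 to 160, y -290 to 110, 12 mm thick, two rails along y, front ledge x -155 to -125, top z 20. Yoke of two cheeks at x 110, 80 mm wide, 212 high, carries the lever
- mark (a point): The mark: thin raised black line across the press's front ledge, at the ledge's top, press x = -140, y = -130, z = 20 mm. The pointer is a short wedge at the foot of the paddle, on the robot's side, that stands over the ledge's inner edge
- carriage (a joint): Travel (m) of the carriage along the press's +y: starts at 0.01 to 0.06; 0.100 when the pointer is at the mark and the heel is centred under the pad; end stop 0.130. Stiff: about 7 N to move, stays where left. Steel plate 115 x 240 mm with a brown 190 mm shoe held sole-up on posts, heel towards +y. It is pushed by its paddle
- paddle_zero (a point): Where the middle of the carriage's paddle would be at carriage travel 0: press x = -100, y = -230, z = 78 mm (fixed to the bed; the paddle itself is this far plus the carriage travel along +y). The paddle is an upright steel plate, 40 mm along x, 12 mm along y, z from about 40 to 115 mm; free on its -y side
- heel_place (a point): Point on the press (x = 0, y = 0, z = 135 mm) where the top of the heel block (56 x 58 mm) nominally comes when the carriage is at the mark. The carriage with its shoe and paddle is packed up differently each time, from 6 mm lower to 10 mm higher than nominal: the heel's top is at z = 129 to 145 mm, to be found by feel. This point does not show it
- lever (a joint): Angle (rad) of the press lever: 0 at rest on its stop, handle raised 0.5 rad above level; grows as the handle comes down; level at 0.5; limit 0.8. A spring always drives it back up: about 3 N at the handle at rest, about 5 N when level. Let go, it snaps up. The pad meets the heel between 0.33 and 0.52
- lever_grip (a point): Centre of the lever's wooden handle: a round cross-bar, 28 mm thick, 110 mm long along the press's y, 270 mm from the pivot on the robot's side, 320 mm above the table at rest, 165 to 240 mm while pressing; free above. Moves with the lever
- lever_pivot (a point): Pivot of the lever, press x = 110, y = 0, z = 190 mm; it turns about the press's y axis; the lever and handle lie on the robot's side of it
- pad: Black rubber dome on a short stiff spring, radius 25 mm, below the lever 110 mm from the pivot; origin at the dome's centre. It squeezes the heel with 270/110 times the extra push on the handle beyond the spring's: 12 N extra at the handle give 30 N at the heel. It yields: the squeeze grows by some 8 N per mm at the pad, about 1.3 N at the handle per mm of handle travel
- brush: Bystander: shoe brush, wooden back, 150 x 52 x 45 mm; origin under its centre
- tin: Bystander: flat polish tin, 86 mm across, 23 mm high; origin under its centre
- bottle: Bystander: white bottle, 56 mm across, 150 mm high; origin under its centre
- cup: Bystander: white plastic cup, 72 mm across, 90 mm high; origin under its centre

How it is judged (in metres and radians):
On the way, in this order (a step that is already met when the one before it is completed fails the run):
1. the carriage stands within 5 mm of the mark (value of joint carriage between 0.095 and 0.105 m), for 0.4 s.
2. the lever is down and the pad squeezes the heel with 15 N or more for a second (all of step 1 and value of joint lever above 0.25 rad and contact force between pad and anything else above 15 N and contact force between pad and the fingers below 0.5 N), for 1 s.
3. the lever is back up at rest (value of joint lever below 0.04 rad), for 0.2 s.
At the end, for the whole second after the job is handed in: The carriage stands within 5 mm of the mark (0.095 to 0.105 m), the lever is back at rest (within 0.04 rad), the pad touches nothing (all of step 1 and value of joint lever below 0.04 rad and contact force between pad and anything else below 0.5 N).
It fails at once if the carriage runs more than 10 mm past the mark (value of joint carriage above 0.11 m).
It fails at once if the heel is squeezed with more than 60 N (contact force between pad and anything else above 60 N).
It fails at once if the lever snaps back (faster than 1 rad/s on its way up) (velocity of joint lever below -1 rad/s).
It fails at once if a thing around the press is moved more than 20 mm (distance of any of brush, tin, bottle, cup from where it was at the start of the episode above 0.02 m).
It also fails if it takes over 72 s, if anything falls off the work surface, if the arm or the gripper's body presses on something with over 40 N, if the wrist force passes 120 N, or if a joint passes its speed limit or range.

## Robot

A 6-joint arm with a two-finger parallel gripper is mounted at the origin on the work surface. World frame = base frame: x ahead of the robot, y to its left, z up, the work surface at z = 0. Lengths are in m, angles in degrees, forces in N, time in s.
With the tool pointing down it reaches from about 0.3 to 0.75 m from the base axis. Payload 8.5 kg.
Tool frame: the origin (TCP) lies on the centre line of the jaws, within the pads' length; the fingertips stand 19 mm ahead of it and the grasp point (between the pads) is the TCP (env.tcp_to_tips is the z of the fingertips in the tool frame, in m); z points along the fingers, y is the line along which they close (so a half turn about z gives the same grasp; the last joint's range is limited). The gripper opens to 85 mm and grips with 20 to 120 N. Pads are 22 mm wide; open, the fingers measure 114 mm over their backs; the gripper's body (76 mm by 85 mm) begins 54 mm behind the grasp point. The pads swing forward as they close: fully open they stand 13 mm farther back than shut.
Start: joints at [54.127, 21.807, 74.336, -0, 83.858, -12.336], TCP at [0.22, 0.504, 0.25] pointing down, gripper open.
Joint ranges: [-178.18, 178.18], [-50.72, 133.34], [12.68, 142.11], [-81.47, 261.47], [9.98, 163.14], [-165.26, 165.26]. Speed limits (degrees/s): [136.94, 136.94, 180, 180, 180, 180].

## Interface

Orientations are given as a 3x3 rotation matrix whose columns are the frame's x, y, z axes.
In Python, from rig import env gives the robot as it stands.
- The arm moves only by the tool servo_tool, never from a script. Its argument "steps" is a list of rows, each an object of numbers: "tx", "ty", "tz": the shift along the world's x, y, z in cm; "yaw": the turn about the world's z in degrees; "claw": the finger opening in cm, from 0 to 8.54. In form: [{"tx": .., "ty": .., "tz": .., "yaw": .., "claw": ..}, ...]. A call has 1 to 20 rows; each row shifts and turns the commanded pose from where the row before left it; what a row does not reach is not made up. A row lasts 1/10 s, in which the tool goes at most 50 mm and 8.59 degrees, less where a joint would pass 70% of its speed; a pose out of reach is approached as far as the arm can. A call with a gripper value outside its range is refused whole. The fingers move at their own pace and stop on an object; "newtons" is the grip in N (left out, the last holds). Time passes only in rows, so rows that do not move let the fingers close. It gives the time, the measured TCP pose, the force, the opening and the grip force at its end, in the units of the state.
- env.observe(): the state, without advancing time (a new reading comes with each control period).
- env.get_image(name): name is "side" or "top"; returns (picture, depth): 480x640x3 uint8, red, green, blue; 480x640 float32, m along the optical axis (not along the pixel's ray), 0 where there is no reading.
- env.camera_model(name): a dict with "fovy" (degrees; the focal length in pixels is half the picture's height over the tangent of half this angle, whatever the lens; pixels are square), "cx", "cy" (the principal point, pixels), "T" (4x4, takes a point from camera to world coordinates). Camera axes: x right, y down, z forward; pixel columns grow to the right and rows downward; lengths in m; the calibration is good to about 2 mm. A picture is of the moment at which its call begins. camera_model takes no time and is no camera call.
- env.close_job(): hands the job in; it is judged then, once.
The state is a dict: "time_s": time; "q": joint angles; "qvel": joint speeds; "joint_efforts": joint torques, N m; "position": TCP position; "tool_rot": TCP orientation; "ft_force": force on the tool from outside, world axes, zero at the start; "wrist_torque": the same for the moment, N m; "grip_width": finger opening in m; "gripper_force": force on a finger pad.
Only numpy, scipy, OpenCV 4.12 (cv2) and the standard library are available. Lean on these libraries where they do the work, as an engineer would, in place of code of your own. Each camera call takes 0.05 s, during which the arm holds its last target. There are 200 camera calls.

## Working session

There is one attempt and no reset: what is moved stays moved. The work goes in short steps, Python scripts to look and compute and a tool call to move; the robot and the scene stay as the last step left them, time stands still between calls to the robot, and variables do not carry over. Pictures are saved under pics/ and viewed, at most 10 in all, crops included, and the job is handed in when it is done.

Besides the shell and the picture viewer there is one more tool, called by a JSON object that holds its "fn" and its "kwargs", one argument or row to a line. servo_tool: Moves the arm, as the interface text tells. Its arguments: {"type":"object","properties":{"steps":{"type":"array"},"newtons":{"type":"number"}},"required":["steps"]}

```bash
mkdir -p pics
cat > h.py <<'E'
import numpy as np,cv2
from rig import env
def grab(n,f=None):
    im,d=env.get_image(n)
    if f: cv2.imwrite('pics/'+f,im[:,:,::-1])
    return im,d
def pts(n,d):
    m=env.camera_model(n);f=240/np.tan(np.radians(m['fovy']/2))
    v,u=np.mgrid[:480,:640]
    P=np.stack([(u-m['cx'])/f*d,(v-m['cy'])/f*d,d],-1)
    T=np.array(m['T']);return P@T[:3,:3].T+T[:3,3]
E
python3 - <<'E'
from h import *
for n in('top','side'):
    im,d=grab(n,n+'0.png');np.savez(n+'0',im=im,d=d,P=pts(n,d));m=env.camera_model(n);print(n,m['fovy'],np.round(m['T'],3).tolist())
o=env.observe();print(o)
E
```

```text
top 55.823447824022864 [[0.004, -0.998, 0.055, 0.482], [-1.0, -0.004, 0.002, -0.016], [-0.002, -0.055, -0.998, 1.503], [0.0, 0.0, 0.0, 1.0]]
side 46.988452334513866 [[-0.976, -0.101, 0.193, 0.271], [-0.217, 0.517, -0.828, 1.287], [-0.016, -0.85, -0.526, 1.067], [0.0, 0.0, 0.0, 1.0]]
{'time_s': 0.1, 'q': array([ 5.41277274e+01,  2.18388621e+01,  7.43797215e+01,  4.84385242e-04,
        8.38590458e+01, -1.23336672e+01]), 'qvel': array([-0.01212041, -0.17989215, -0.05613678,  0.01632674,  0.05088405,
        0.03676695]), 'joint_efforts': array([ 2.84455011e-03, -4.49220192e+01, -2.31655794e+01, -1.70337285e-04,
        3.67454777e-03, -1.38349119e-07]), 'position': array([0.21948904, 0.50404347, 0.24976133]), 'tool_rot': array([[-9.16790710e-01,  3.99367190e-01, -8.00748989e-04],
       [ 3.99367882e-01,  9.16790107e-01, -1.09297461e-03],
       [ 2.97620553e-04, -1.32182239e-03, -9.99999082e-01]]), 'ft_force': array([-0.48278269, -0.75026151,  0.2015758 ]), 'wrist_torque': array([-0.03654231, -0.01583234,  0.04113167]), 'gripper_force': 0.0, 'grip_width': 0.08556670968894796}
```

View pics/top0.png

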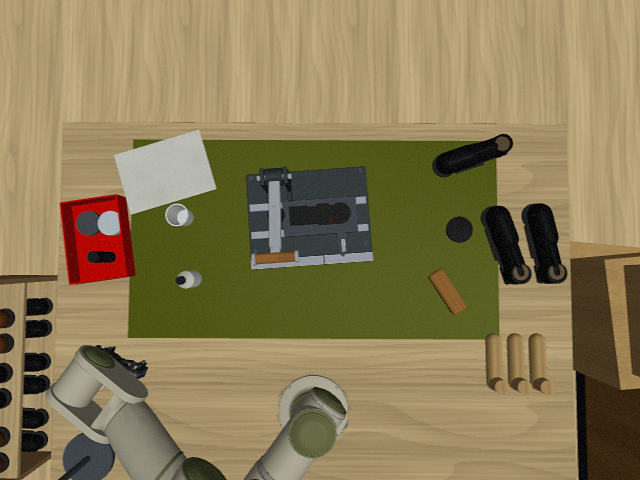

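View pics/side0.png

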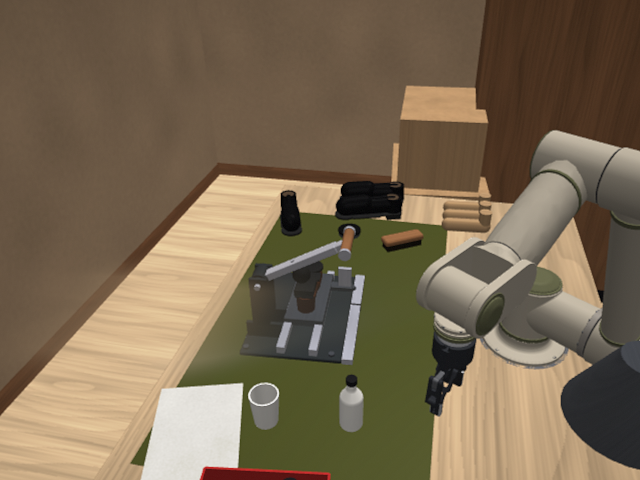

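The top view shows the bed with the ledge's front edge running from about (251,268) to (373,260). The handle is at (276,257), the paddle at (342,245), and the mark is near (323,260). The bottle (188,280) and cup (179,215) are on the left, the tin (459,229) and brush (447,291) on the right. The side view confirms that the lever is up.

Run:
```python
from h import *
z=np.load('top0.npz');im,d,P=z['im'],z['d'],z['P']
s=np.load('side0.npz')
c=im[155:280,235:385];cv2.imwrite('pics/crop.png',cv2.resize(c,None,fx=5,fy=4.7,interpolation=cv2.INTER_NEAREST)[:600,:,::-1][:, :750])
v,u=np.mgrid[:480,:640]
win=(v>155)&(v<285)&(u>235)&(u<385)
m=win&(P[...,2]>.006)&(P[...,2]<.03)
hsv=cv2.cvtColor(im,cv2.COLOR_RGB2HSV)
notgreen=win&~((hsv[...,0]>25)&(hsv[...,0]<50)&(hsv[...,1]>120))
Q=P[m&notgreen][:,:2].astype(np.float32)
r=cv2.minAreaRect(Q*1000);print('bed rect',r)
# ledge: bright
L=m&(hsv[...,2]>130)&(hsv[...,1]<80)
n,lab,st,ce=cv2.connectedComponentsWithStats(L.astype(np.uint8))
for i in range(1,n):
    if st[i,4]>20:
        q=P[lab==i];print(st[i],q.mean(0).round(4),cv2.minAreaRect((q[:,:2]*1000).astype(np.float32)))
for nm,A in(('top',z),('side',s)):
    h=cv2.cvtColor(A['im'],cv2.COLOR_RGB2HSV);p=A['P']
    k=(h[...,0]<18)&(h[...,1]>110)&(h[...,2]>90)&(p[...,2]>.25)&(p[...,2]<.36)&(p[...,0]>.2)&(p[...,0]<.6)&(abs(p[...,1])<.3)
    q=p[k];print(nm,'handle',k.sum(),q.mean(0).round(4) if k.sum() else 0,q.min(0),q.max(0)); 
    k=(p[...,2]>.095)&(p[...,2]<.135)&(p[...,0]>.3)&(p[...,0]<.46)&(p[...,1]<-.06)&(p[...,1]>-.25)
    q=p[k];print(nm,'high near paddle',k.sum(),q.mean(0).round(4),q.min(0).round(4),q.max(0).round(4))
```

```text
bed rect ((628.5201416015625, 18.941207885742188), (315.4632263183594, 400.0301208496094), 4.354876518249512)
[324 252  49  12 409] [ 0.4954 -0.1123  0.02  ] ((495.64068603515625, -111.99951934814453), (28.370384216308594, 156.71365356445312), 4.343752384185791)
[251 256  73  13 425] [0.4783 0.0696 0.0202] ((480.2846374511719, 88.33421325683594), (28.106887817382812, 236.69696044921875), 4.3760504722595215)
top handle 382 [0.4925 0.0991 0.331 ] [0.47775556 0.04778961 0.31950482] [0.50675589 0.14918128 0.34014448]<stdin>:23: RuntimeWarning: Mean of empty slice.
  ret = um.true_divide(
Traceback (most recent call last):
ValueError: zero-size array to reduction operation minimum which has no identity
```

View pics/crop.png

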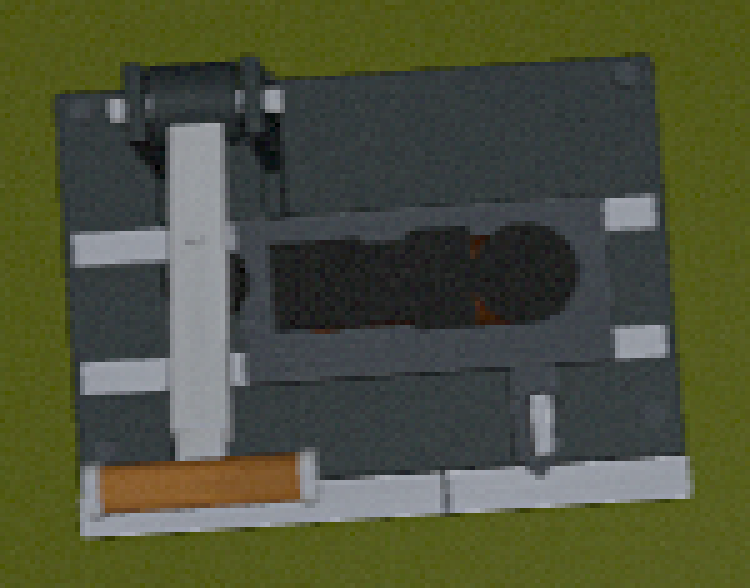

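The crop shows the mark as a dark line at crop (446,492), the paddle top at (541,427) with its pointer at (539,468), and the handle at (200,483). The press yaw is about 4.35° and its origin is at about (0.619, 0.108). The handle position agrees with this.

```bash
cat >> h.py <<'E'
a=np.radians(4.355);R=np.array([[np.cos(a),-np.sin(a)],[np.sin(a),np.cos(a)]]);O=np.array([.6285,.0189])-R@[.0025,-.09]
def topress(p): return (np.asarray(p)[...,:2]-O)@R
def toworld(p): return np.asarray(p)@R.T+O
def paddle(P):
    pr=topress(P);k=(P[...,2]>.095)&(P[...,2]<.135)&(abs(pr[...,0]+.1)<.03)&(pr[...,1]<-.09)&(pr[...,1]>-.25)
    q=P[k];t=pr[k];return k.sum(),t.min(0).round(4),t.max(0).round(4),np.median(q,0).round(4),((t.min(0)+t.max(0))/2).round(4)
E
python3 - <<'E'
from h import *
for n in('top','side'): print(n,paddle(np.load(n+'0.npz')['P']))
print('O',O,'paddle0',toworld([-.1,-.23]),'target',toworld([-.1,-.13]))
P=np.load('top0.npz')['P']
for n,u,v in(('brush',447,291),('tin',459,229),('bottle',188,280),('cup',179,215)):print(n,P[v,u].round(3))
E
```

```text
top (np.int64(52), array([-0.1194, -0.1963]), array([-0.0819, -0.1846]), array([ 0.5333, -0.0887,  0.1105]), array([-0.1006, -0.1905]))
side (np.int64(86), array([-0.1228, -0.2066]), array([-0.0832, -0.1796]), array([ 0.5302, -0.0877,  0.1069]), array([-0.103 , -0.1931]))
O [0.61917299 0.1084503 ] paddle0 [ 0.53692698 -0.12847921] target [ 0.52933339 -0.02876794]
brush [ 0.39  -0.426  0.047]
tin [ 0.591 -0.475  0.022]
bottle [0.424 0.385 0.108]
cup [0.634 0.448 0.009]
```

{"fn": "servo_tool", "kwargs": {
  "steps": [
    {"tx": 1.2,"ty": -4,"yaw": -6.2,"claw": 0},
    {"tx": 1.2,"ty": -4,"yaw": -6.2,"claw": 0},
    {"tx": 1.2,"ty": -4,"yaw": -6.2,"claw": 0},
    {"tx": 1.2,"ty": -4,"yaw": -6.2,"claw": 0},
    {"tx": 1.2,"ty": -4,"yaw": -6.2,"claw": 0},
    {"tx": 1.2,"ty": -4,"yaw": -6.2,"claw": 0},
    {"tx": 1.2,"ty": -4,"yaw": -6.2,"claw": 0},
    {"tx": 1.2,"ty": -4,"yaw": -6.2,"claw": 0},
    {"tx": 1.2,"ty": -4,"yaw": -6.2,"claw": 0},
    {"tx": 1.2,"ty": -4,"yaw": -6.2,"claw": 0},
    {"ty": -4},
    {"ty": -4},
    {"ty": -4},
    {"ty": -4},
    {"ty": -4},
    {"ty": -4},
    {},
    {}
  ]
}}

```text
invalid input at $.steps[0]: expected keys tx, ty, tz, yaw, claw
```

{"fn": "servo_tool", "kwargs": {
  "steps": [
    {"tx": 1.2,"ty": -4,"tz": 0,"yaw": -6.2,"claw": 0},
    {"tx": 1.2,"ty": -4,"tz": 0,"yaw": -6.2,"claw": 0},
    {"tx": 1.2,"ty": -4,"tz": 0,"yaw": -6.2,"claw": 0},
    {"tx": 1.2,"ty": -4,"tz": 0,"yaw": -6.2,"claw": 0},
    {"tx": 1.2,"ty": -4,"tz": 0,"yaw": -6.2,"claw": 0},
    {"tx": 1.2,"ty": -4,"tz": 0,"yaw": -6.2,"claw": 0},
    {"tx": 1.2,"ty": -4,"tz": 0,"yaw": -6.2,"claw": 0},
    {"tx": 1.2,"ty": -4,"tz": 0,"yaw": -6.2,"claw": 0},
    {"tx": 1.2,"ty": -4,"tz": 0,"yaw": -6.2,"claw": 0},
    {"tx": 1.2,"ty": -4,"tz": 0,"yaw": -6.2,"claw": 0},
    {"tx": 0,"ty": -4,"tz": 0,"yaw": 0,"claw": 0},
    {"tx": 0,"ty": -4,"tz": 0,"yaw": 0,"claw": 0},
    {"tx": 0,"ty": -4,"tz": 0,"yaw": 0,"claw": 0},
    {"tx": 0,"ty": -4,"tz": 0,"yaw": 0,"claw": 0},
    {"tx": 0,"ty": -4,"tz": 0,"yaw": 0,"claw": 0},
    {"tx": 0,"ty": -4,"tz": 0,"yaw": 0,"claw": 0},
    {"tx": 0,"ty": 0,"tz": 0,"yaw": 0,"claw": 0}
  ]
}}

```text
time_s: 1.8
position: [0.3396, -0.1395, 0.2501]
tool_rot: [[-0.073, 0.997, -0.0], [0.997, 0.073, -0.001], [-0.001, -0.0, -1.0]]
ft_force: [0.2, -0.1, -0.3]
grip_width: -0.0
gripper_force: 0.0
```

{"fn": "servo_tool", "kwargs": {
  "steps": [
    {"tx": 4,"ty": 0,"tz": 0,"yaw": 0,"claw": 0},
    {"tx": 4,"ty": 0,"tz": 0,"yaw": 0,"claw": 0},
    {"tx": 4,"ty": 0,"tz": 0,"yaw": 0,"claw": 0},
    {"tx": 4,"ty": 0,"tz": 0,"yaw": 0,"claw": 0},
    {"tx": 3.7,"ty": 0,"tz": 0,"yaw": 0,"claw": 0},
    {"tx": 0,"ty": 0,"tz": -3,"yaw": 0,"claw": 0},
    {"tx": 0,"ty": 0,"tz": -3,"yaw": 0,"claw": 0},
    {"tx": 0,"ty": 0,"tz": -3,"yaw": 0,"claw": 0},
    {"tx": 0,"ty": 0,"tz": -3,"yaw": 0,"claw": 0},
    {"tx": 0,"ty": 0,"tz": -3,"yaw": 0,"claw": 0},
    {"tx": 0,"ty": 0,"tz": -1.8,"yaw": 0,"claw": 0},
    {"tx": 0,"ty": 0,"tz": 0,"yaw": 0,"claw": 0},
    {"tx": 0,"ty": 0,"tz": 0,"yaw": 0,"claw": 0}
  ]
}}

```text
time_s: 3.1
position: [0.5368, -0.1353, 0.0828]
tool_rot: [[-0.078, 0.997, 0.0], [0.997, 0.078, 0.0], [0.0, 0.0, -1.0]]
ft_force: [0.9, 0.8, -0.1]
grip_width: -0.0002
gripper_force: 0.0
```

Run:
```python
from h import *
im,d=grab('side');cv2.imwrite('pics/s1.png',cv2.resize(im[200:400,220:480],None,fx=3,fy=3)[:,:,::-1]);o=env.observe();print(o['position'],topress(o['position']),o['ft_force'],o['time_s'])
```

```text
[ 0.53711044 -0.13555643  0.08333575] [-0.10035449 -0.23707071] [-0.46211507  0.34491038  0.35960276] 3.15
```

View pics/s1.png

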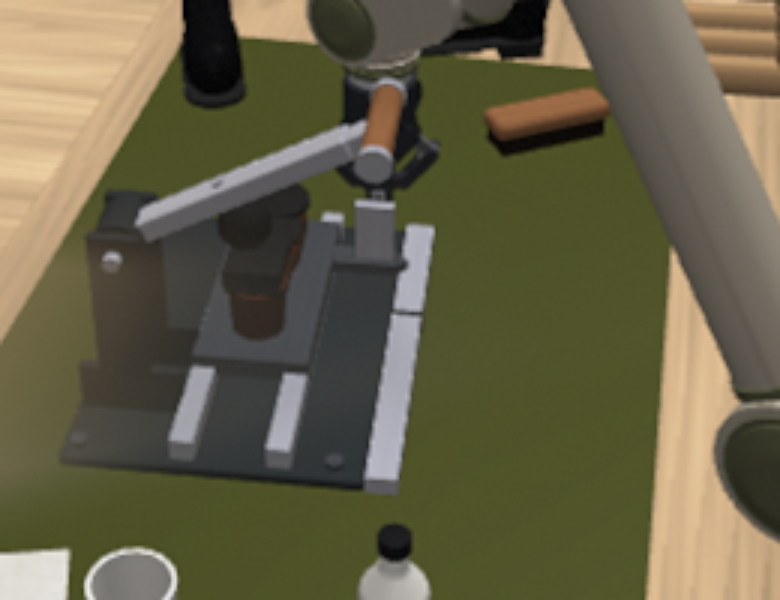

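The fingers stand behind the paddle at crop (377,195), clear of the handle. I'll approach and find contact.

{"fn": "servo_tool", "kwargs": {
  "steps": [
    {"tx": -0.08,"ty": 1,"tz": 0,"yaw": 0,"claw": 0},
    {"tx": -0.08,"ty": 1,"tz": 0,"yaw": 0,"claw": 0},
    {"tx": -0.02,"ty": 0.3,"tz": 0,"yaw": 0,"claw": 0},
    {"tx": -0.02,"ty": 0.3,"tz": 0,"yaw": 0,"claw": 0},
    {"tx": -0.02,"ty": 0.3,"tz": 0,"yaw": 0,"claw": 0},
    {"tx": -0.02,"ty": 0.3,"tz": 0,"yaw": 0,"claw": 0},
    {"tx": -0.02,"ty": 0.3,"tz": 0,"yaw": 0,"claw": 0},
    {"tx": -0.02,"ty": 0.3,"tz": 0,"yaw": 0,"claw": 0}
  ]
}}

```text
time_s: 3.95
position: [0.5341, -0.0988, 0.0828]
tool_rot: [[-0.078, 0.997, 0.001], [0.997, 0.078, -0.003], [-0.003, 0.001, -1.0]]
ft_force: [-1.7, -8.6, 2.2]
grip_width: -0.0002
gripper_force: 0.0
```

```bash
cat >> h.py <<'E'
def chk(f=None):
    for n in('top','side'):
        im,d=grab(n,n+f if f else None);print(n,paddle(pts(n,d)))
    o=env.observe();print(o['position'],topress(o['position']).round(4),o['ft_force'].round(1),o['time_s'])
E
python3 -c "
from h import *
chk('2.png')"
python3 - <<'E'
import cv2
a=cv2.imread('pics/top2.png')[200:280,270:390];b=cv2.imread('pics/side2.png')[240:330,290:410]
import numpy as np
cv2.imwrite('pics/c2.png',np.hstack([cv2.resize(a,(400,300)),cv2.resize(b,(400,300))]))
E
```

```text
Traceback (most recent call last):
  File "h.py", line 20, in chk
    im,d=grab(n,n+f if f else None);print(n,paddle(pts(n,d)))
                                            ~~~~~~^^^^^^^^^^
  File "h.py", line 17, in paddle
    q=P[k];t=pr[k];return k.sum(),t.min(0).round(4),t.max(0).round(4),np.median(q,0).round(4),((t.min(0)+t.max(0))/2).round(4)
                                  ~~~~~^^^
ValueError: zero-size array to reduction operation minimum which has no identity
[ WARN:0@0.018] global loadsave.cpp:275 findDecoder imread_('pics/side2.png'): can't open/read file: check file path/integrity
Traceback (most recent call last):
TypeError: 'NoneType' object is not subscriptable
```

{"fn": "servo_tool", "kwargs": {
  "steps": [
    {"tx": -0.04,"ty": 0.5,"tz": 0,"yaw": 0,"claw": 0},
    {"tx": -0.04,"ty": 0.5,"tz": 0,"yaw": 0,"claw": 0},
    {"tx": -0.04,"ty": 0.5,"tz": 0,"yaw": 0,"claw": 0},
    {"tx": -0.04,"ty": 0.5,"tz": 0,"yaw": 0,"claw": 0},
    {"tx": -0.04,"ty": 0.5,"tz": 0,"yaw": 0,"claw": 0},
    {"tx": -0.04,"ty": 0.5,"tz": 0,"yaw": 0,"claw": 0},
    {"tx": -0.04,"ty": 0.5,"tz": 0,"yaw": 0,"claw": 0},
    {"tx": 0,"ty": 0,"tz": 0,"yaw": 0,"claw": 0},
    {"tx": 0,"ty": 0,"tz": 0,"yaw": 0,"claw": 0},
    {"tx": 0,"ty": 0,"tz": 0,"yaw": 0,"claw": 0}
  ]
}}

```text
time_s: 5.0
position: [0.5313, -0.063, 0.0825]
tool_rot: [[-0.078, 0.997, 0.001], [0.997, 0.078, -0.0], [-0.0, 0.001, -1.0]]
ft_force: [0.4, -3.2, 1.4]
grip_width: -0.0001
gripper_force: 0.0
```

```bash
sed -i 's/^def paddle.*/&\n    if 1:pass/' h.py
python3 - <<'E'
from h import *
im,d=grab('side');P=pts('side',d);o=env.observe();print(topress(o['position']).round(4),o['ft_force'].round(1))
np.savez('side3',P=P)
try: print(paddle(P))
except Exception as e: print(e)
p=topress(P);k=(P[...,2]>.06)&(P[...,2]<.105)&(abs(p[...,0]+.1)<.015)&(p[...,1]>-.2)&(p[...,1]<-.08)
print(k.sum(),np.percentile(p[k][:,1],[5,25,50,75,95]).round(4),)
P0=np.load('side0.npz')['P'];p=topress(P0);k=(P0[...,2]>.06)&(P0[...,2]<.105)&(abs(p[...,0]+.1)<.015)&(p[...,1]>-.22)&(p[...,1]<-.08)
print(k.sum(),np.percentile(p[k][:,1],[5,25,50,75,95]).round(4))
E
```

```text
[-0.1007 -0.1643] [ 1.  -2.5  1.8]
(np.int64(221), array([-0.1297, -0.1828]), array([-0.0712, -0.1329]), array([ 0.5313, -0.05  ,  0.1151]), array([-0.1004, -0.1578]))
123 [-0.1457 -0.1417 -0.1396 -0.1373 -0.1349]
118 [-0.1926 -0.1902 -0.188  -0.1856 -0.1819]
```

{"fn": "servo_tool", "kwargs": {
  "steps": [
    {"tx": -0.02,"ty": 0.3,"tz": 0,"yaw": 0,"claw": 0},
    {"tx": -0.02,"ty": 0.3,"tz": 0,"yaw": 0,"claw": 0},
    {"tx": -0.02,"ty": 0.3,"tz": 0,"yaw": 0,"claw": 0},
    {"tx": -0.01,"ty": 0.2,"tz": 0,"yaw": 0,"claw": 0},
    {"tx": 0,"ty": 0,"tz": 0,"yaw": 0,"claw": 0},
    {"tx": 0,"ty": 0,"tz": 0,"yaw": 0,"claw": 0},
    {"tx": 0,"ty": 0,"tz": 0,"yaw": 0,"claw": 0}
  ]
}}

```text
time_s: 5.75
position: [0.5304, -0.0521, 0.0825]
tool_rot: [[-0.078, 0.997, 0.0], [0.997, 0.078, -0.001], [-0.001, 0.0, -1.0]]
ft_force: [-0.1, -5.6, 1.8]
grip_width: -0.0001
gripper_force: 0.0
```

```bash
cat > s.py <<'E'
from h import *
im,d=grab('side','side4.png');P=pts('side',d);o=env.observe();print(topress(o['position']).round(4),o['ft_force'].round(1))
p=topress(P);k=(P[...,2]>.06)&(P[...,2]<.105)&(abs(p[...,0]+.1)<.015)&(p[...,1]>-.2)&(p[...,1]<-.08)
print(k.sum(),np.percentile(p[k][:,1],[5,25,50,75,95]).round(4),)
cv2.imwrite('pics/c4.png',cv2.resize(im[255:335,300:400],(750,600),interpolation=cv2.INTER_CUBIC)[:,:,::-1])
E
python3 s.py
```

```text
[-0.1007 -0.1534] [-1.  -4.9  2. ]
122 [-0.1333 -0.1308 -0.1284 -0.1267 -0.1235]
```

View pics/c4.png

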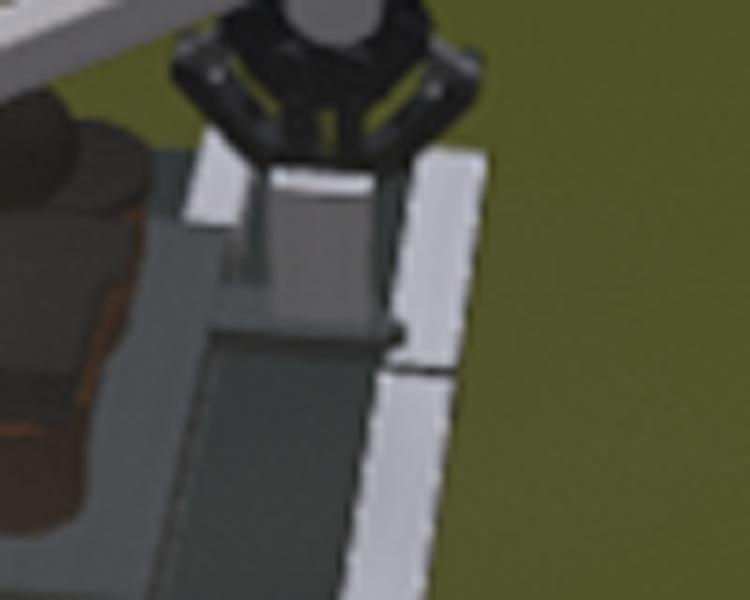

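Pointer at (398,335), mark at (420,368), still slightly short once parallax is allowed for. I'll back off for a clear top view.

{"fn": "servo_tool", "kwargs": {
  "steps": [
    {"tx": 0,"ty": -2,"tz": 0,"yaw": 0,"claw": 0},
    {"tx": 0,"ty": -4,"tz": 0,"yaw": 0,"claw": 0},
    {"tx": 0,"ty": -2,"tz": 3,"yaw": 0,"claw": 0},
    {"tx": 0,"ty": 0,"tz": 5,"yaw": 0,"claw": 0},
    {"tx": 0,"ty": 0,"tz": 5,"yaw": 0,"claw": 0},
    {"tx": -4,"ty": 0,"tz": 4,"yaw": 0,"claw": 0},
    {"tx": -4,"ty": 0,"tz": 3,"yaw": 0,"claw": 0},
    {"tx": -4,"ty": 0,"tz": 3,"yaw": 0,"claw": 0},
    {"tx": -4,"ty": 0,"tz": 3,"yaw": 0,"claw": 0},
    {"tx": -3,"ty": 0,"tz": 3,"yaw": 0,"claw": 0},
    {"tx": 0,"ty": 0,"tz": 2,"yaw": 0,"claw": 0},
    {"tx": 0,"ty": 0,"tz": 0,"yaw": 0,"claw": 0}
  ]
}}

```text
time_s: 7.0
position: [0.3448, -0.1316, 0.3898]
tool_rot: [[-0.077, 0.997, 0.004], [0.997, 0.077, -0.002], [-0.003, 0.004, -1.0]]
ft_force: [1.3, -1.0, 0.1]
grip_width: -0.0
gripper_force: 0.0
```

Run:
```python
from h import *
im,d=grab('top','top5.png');P=pts('top',d);print(paddle(P))
im0=np.load('top0.npz')['im']
f=lambda i:cv2.resize(i[235:270,300:360],(780,295),interpolation=cv2.INTER_CUBIC)
cv2.imwrite('pics/c5.png',np.vstack([f(im0),f(im)])[:,:,::-1])
```

```text
(np.int64(51), array([-0.1181, -0.1373]), array([-0.0808, -0.1257]), array([ 0.5299, -0.0289,  0.1111]), array([-0.0994, -0.1315]))
```

View pics/c5.png

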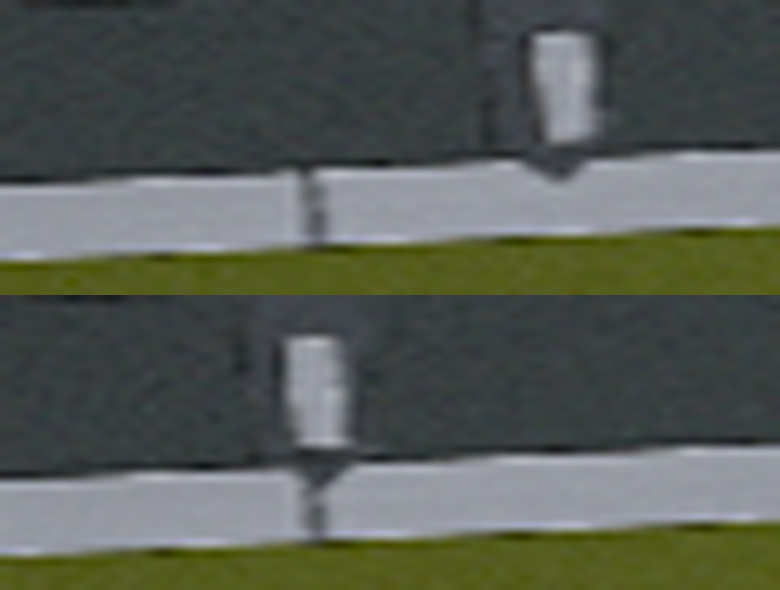

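The lower half shows the pointer tip at (322,485) with the mark at about (314,490), roughly 2 mm short (travel about 0.098). That's within tolerance, so on to the handle.

{"fn": "servo_tool", "kwargs": {
  "steps": [
    {"tx": 0,"ty": 4,"tz": 0.5,"yaw": 0,"claw": 0},
    {"tx": 0,"ty": 4,"tz": 0.5,"yaw": 0,"claw": 0},
    {"tx": 0,"ty": 4,"tz": 0,"yaw": 0,"claw": 0},
    {"tx": 3,"ty": 4,"tz": 0,"yaw": 0,"claw": 0},
    {"tx": 4,"ty": 4,"tz": 0,"yaw": 0,"claw": 0},
    {"tx": 4,"ty": 3,"tz": 0,"yaw": 0,"claw": 0},
    {"tx": 3.7,"ty": 0,"tz": 0,"yaw": 0,"claw": 0},
    {"tx": 0,"ty": 0,"tz": 0,"yaw": 0,"claw": 0},
    {"tx": 0,"ty": 0,"tz": 0,"yaw": 0,"claw": 0},
    {"tx": 0,"ty": 0,"tz": 0,"yaw": 0,"claw": 0}
  ]
}}

```text
time_s: 8.05
position: [0.4867, 0.0937, 0.3971]
tool_rot: [[-0.078, 0.997, -0.002], [0.997, 0.078, 0.0], [0.0, -0.001, -1.0]]
ft_force: [-0.4, -0.0, 0.4]
grip_width: -0.0001
gripper_force: 0.0
```

{"fn": "servo_tool", "kwargs": {
  "steps": [
    {"tx": 0.3,"ty": 0.3,"tz": -1,"yaw": 0,"claw": 0},
    {"tx": 0,"ty": 0,"tz": -1,"yaw": 0,"claw": 0},
    {"tx": 0,"ty": 0,"tz": -1,"yaw": 0,"claw": 0},
    {"tx": 0,"ty": 0,"tz": -0.8,"yaw": 0,"claw": 0},
    {"tx": 0,"ty": 0,"tz": -0.5,"yaw": 0,"claw": 0},
    {"tx": 0,"ty": 0,"tz": -0.5,"yaw": 0,"claw": 0},
    {"tx": -0.1,"ty": 0,"tz": -0.4,"yaw": 0,"claw": 0},
    {"tx": 0,"ty": 0,"tz": 0,"yaw": 0,"claw": 0},
    {"tx": 0,"ty": 0,"tz": 0,"yaw": 0,"claw": 0}
  ]
}}

```text
time_s: 8.95
position: [0.4888, 0.0965, 0.3464]
tool_rot: [[-0.078, 0.997, 0.0], [0.997, 0.078, -0.0], [-0.0, 0.0, -1.0]]
ft_force: [-3.9, -1.0, 7.2]
grip_width: -0.0003
gripper_force: 3.2
```

{"fn": "servo_tool", "kwargs": {
  "steps": [
    {"tx": -0.23,"ty": -0.02,"tz": -0.5,"yaw": 0,"claw": 0},
    {"tx": -0.23,"ty": -0.02,"tz": -0.5,"yaw": 0,"claw": 0},
    {"tx": -0.22,"ty": -0.02,"tz": -0.5,"yaw": 0,"claw": 0},
    {"tx": -0.21,"ty": -0.02,"tz": -0.5,"yaw": 0,"claw": 0},
    {"tx": -0.2,"ty": -0.02,"tz": -0.5,"yaw": 0,"claw": 0},
    {"tx": -0.19,"ty": -0.02,"tz": -0.5,"yaw": 0,"claw": 0},
    {"tx": -0.18,"ty": -0.02,"tz": -0.5,"yaw": 0,"claw": 0},
    {"tx": -0.17,"ty": -0.01,"tz": -0.5,"yaw": 0,"claw": 0},
    {"tx": -0.16,"ty": -0.01,"tz": -0.5,"yaw": 0,"claw": 0},
    {"tx": -0.15,"ty": -0.01,"tz": -0.5,"yaw": 0,"claw": 0},
    {"tx": -0.14,"ty": -0.01,"tz": -0.5,"yaw": 0,"claw": 0},
    {"tx": -0.13,"ty": -0.01,"tz": -0.5,"yaw": 0,"claw": 0},
    {"tx": 0,"ty": 0,"tz": 0,"yaw": 0,"claw": 0},
    {"tx": 0,"ty": 0,"tz": 0,"yaw": 0,"claw": 0}
  ]
}}

```text
time_s: 10.35
position: [0.467, 0.0947, 0.2862]
tool_rot: [[-0.078, 0.997, 0.0], [0.997, 0.078, -0.0], [-0.0, 0.0, -1.0]]
ft_force: [-4.3, 0.5, 5.7]
grip_width: -0.0001
gripper_force: 2.8
```

```bash
cat > f.py <<'E'
from h import *
F=[]
for i in range(3):
    env.get_image('side') if i else grab('side','sf.png'); F.append(env.observe()['ft_force'])
o=env.observe();print(np.round(F,1),o['position'].round(4),topress(o['position']).round(4),o['time_s'])
E
python3 f.py; python3 -c "
import cv2;a=cv2.imread('pics/sf.png')[200:360,230:430];cv2.imwrite('pics/c6.png',cv2.resize(a,(750,600)))"
```

```text
[[-4.9  0.3  5. ]
 [-4.   0.2  5.4]
 [-3.7 -0.6  4.8]] [0.467  0.0947 0.2863] [-0.1528 -0.0022] 10.5
```

View pics/c6.png

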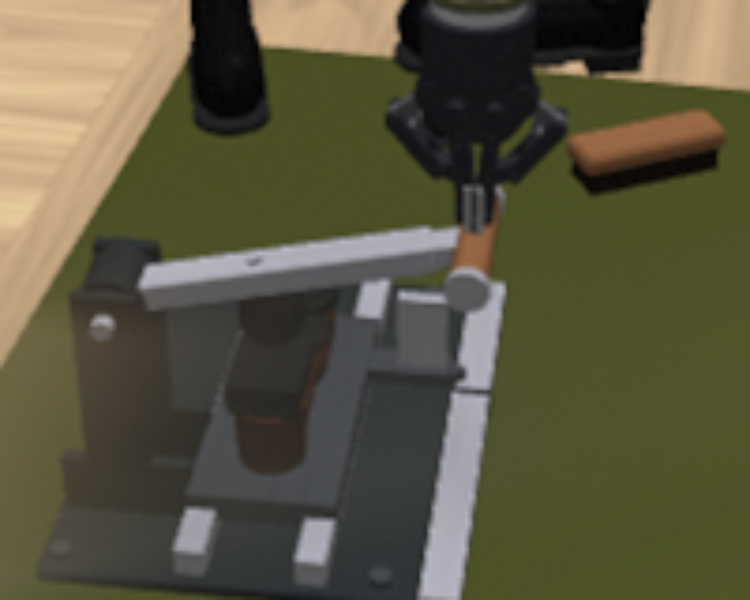

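The handle bar is under the fingertips at (473,225) and the lever is descending normally.

{"fn": "servo_tool", "kwargs": {
  "steps": [
    {"tx": -0.1,"ty": -0.01,"tz": -0.4,"yaw": 0,"claw": 0},
    {"tx": -0.1,"ty": -0.01,"tz": -0.4,"yaw": 0,"claw": 0},
    {"tx": -0.1,"ty": -0.01,"tz": -0.4,"yaw": 0,"claw": 0},
    {"tx": -0.1,"ty": -0.01,"tz": -0.4,"yaw": 0,"claw": 0},
    {"tx": -0.1,"ty": -0.01,"tz": -0.4,"yaw": 0,"claw": 0},
    {"tx": -0.1,"ty": 0,"tz": -0.4,"yaw": 0,"claw": 0},
    {"tx": -0.08,"ty": 0,"tz": -0.3,"yaw": 0,"claw": 0},
    {"tx": 0,"ty": 0,"tz": 0,"yaw": 0,"claw": 0},
    {"tx": 0,"ty": 0,"tz": 0,"yaw": 0,"claw": 0}
  ]
}}

```text
time_s: 11.4
position: [0.4607, 0.0942, 0.2592]
tool_rot: [[-0.078, 0.997, 0.001], [0.997, 0.078, -0.0], [-0.0, 0.001, -1.0]]
ft_force: [-1.1, -0.6, 4.8]
grip_width: -0.0
gripper_force: 2.5
```

```bash
python3 f.py
```

```text
[[-0.2 -0.1  4.7]
 [-0.7 -0.6  5.6]
 [-0.5 -1.   5.7]] [0.4607 0.0942 0.2591] [-0.1591 -0.0022] 11.55
```

{"fn": "servo_tool", "kwargs": {
  "steps": [
    {"tx": 0,"ty": 0,"tz": -0.3,"yaw": 0,"claw": 0},
    {"tx": 0,"ty": 0,"tz": -0.3,"yaw": 0,"claw": 0},
    {"tx": 0,"ty": 0,"tz": -0.3,"yaw": 0,"claw": 0},
    {"tx": 0,"ty": 0,"tz": -0.3,"yaw": 0,"claw": 0},
    {"tx": 0,"ty": 0,"tz": 0,"yaw": 0,"claw": 0}
  ]
}}

```text
time_s: 12.05
position: [0.46, 0.0942, 0.2466]
tool_rot: [[-0.078, 0.997, -0.001], [0.997, 0.078, -0.0], [0.0, -0.001, -1.0]]
ft_force: [-3.6, -1.7, 5.4]
grip_width: -0.0
gripper_force: 2.6
```

```bash
python3 f.py
```

```text
[[-4.  -0.9  5.2]
 [-4.  -0.   4.9]
 [-4.6 -0.4  5.1]] [0.4601 0.0942 0.2469] [-0.1597 -0.0021] 12.2
```

{"fn": "servo_tool", "kwargs": {
  "steps": [
    {"tx": -0.02,"ty": 0,"tz": -0.2,"yaw": 0,"claw": 0},
    {"tx": -0.02,"ty": 0,"tz": -0.2,"yaw": 0,"claw": 0},
    {"tx": -0.02,"ty": 0,"tz": -0.2,"yaw": 0,"claw": 0},
    {"tx": 0,"ty": 0,"tz": 0,"yaw": 0,"claw": 0}
  ]
}}

```text
time_s: 12.6
position: [0.4595, 0.0941, 0.2407]
tool_rot: [[-0.078, 0.997, -0.001], [0.997, 0.078, -0.0], [-0.0, -0.001, -1.0]]
ft_force: [-4.3, 0.2, 5.7]
grip_width: -0.0003
gripper_force: 2.7
```

```bash
python3 f.py
```

```text
[[-4.3 -0.7  5.2]
 [-4.2 -0.7  6. ]
 [-4.9 -1.   6. ]] [0.4595 0.0941 0.2409] [-0.1603 -0.0021] 12.75
```

{"fn": "servo_tool", "kwargs": {
  "steps": [
    {"tx": 0,"ty": 0,"tz": -0.2,"yaw": 0,"claw": 0},
    {"tx": 0,"ty": 0,"tz": -0.2,"yaw": 0,"claw": 0},
    {"tx": 0,"ty": 0,"tz": -0.2,"yaw": 0,"claw": 0},
    {"tx": 0,"ty": 0,"tz": 0,"yaw": 0,"claw": 0}
  ]
}}

```text
time_s: 13.15
position: [0.4596, 0.0942, 0.2347]
tool_rot: [[-0.078, 0.997, -0.001], [0.997, 0.078, -0.0], [-0.0, -0.001, -1.0]]
ft_force: [-4.6, 0.5, 6.1]
grip_width: -0.0
gripper_force: 2.6
```

```bash
python3 f.py
```

```text
[[-4.  -1.2  5.6]
 [-4.5 -1.3  5.1]
 [-3.4 -0.3  4.9]] [0.4596 0.0942 0.2349] [-0.1602 -0.0021] 13.3
```

{"fn": "servo_tool", "kwargs": {
  "steps": [
    {"tx": 0,"ty": 0,"tz": -0.2,"yaw": 0,"claw": 0},
    {"tx": 0,"ty": 0,"tz": -0.2,"yaw": 0,"claw": 0},
    {"tx": 0,"ty": 0,"tz": -0.1,"yaw": 0,"claw": 0},
    {"tx": 0,"ty": 0,"tz": 0,"yaw": 0,"claw": 0}
  ]
}}

```text
time_s: 13.7
position: [0.4595, 0.0942, 0.2298]
tool_rot: [[-0.078, 0.997, -0.001], [0.997, 0.078, -0.0], [-0.0, -0.001, -1.0]]
ft_force: [-3.2, -0.4, 4.9]
grip_width: -0.0001
gripper_force: 2.6
```

```bash
python3 f.py
```

```text
[[-5.1 -0.6  5.4]
 [-4.7  0.   5.1]
 [-3.1 -1.   5.7]] [0.4596 0.0942 0.2299] [-0.1602 -0.0021] 13.85
```

{"fn": "servo_tool", "kwargs": {
  "steps": [
    {"tx": 0,"ty": 0,"tz": -0.2,"yaw": 0,"claw": 0},
    {"tx": 0,"ty": 0,"tz": -0.2,"yaw": 0,"claw": 0},
    {"tx": 0,"ty": 0,"tz": -0.1,"yaw": 0,"claw": 0},
    {"tx": 0,"ty": 0,"tz": 0,"yaw": 0,"claw": 0}
  ]
}}

```text
time_s: 14.25
position: [0.4595, 0.0942, 0.2248]
tool_rot: [[-0.078, 0.997, -0.001], [0.997, 0.078, -0.0], [-0.0, -0.001, -1.0]]
ft_force: [-4.1, -0.9, 5.3]
grip_width: -0.0003
gripper_force: 2.7
```

```bash
python3 f.py
```

```text
[[-4.2 -0.1  5.8]
 [-3.7 -0.3  5.2]
 [-3.4 -1.3  5. ]] [0.4595 0.0942 0.2249] [-0.1603 -0.0021] 14.4
```

{"fn": "servo_tool", "kwargs": {
  "steps": [
    {"tx": 0,"ty": 0,"tz": -0.2,"yaw": 0,"claw": 0},
    {"tx": 0,"ty": 0,"tz": -0.2,"yaw": 0,"claw": 0},
    {"tx": 0,"ty": 0,"tz": 0,"yaw": 0,"claw": 0}
  ]
}}

```text
time_s: 14.7
position: [0.4596, 0.0942, 0.2213]
tool_rot: [[-0.078, 0.997, -0.0], [0.997, 0.078, -0.0], [-0.0, -0.0, -1.0]]
ft_force: [-6.1, -0.1, 9.9]
grip_width: 0.0001
gripper_force: 5.2
```

```bash
python3 f.py
```

```text
[[-5.5 -1.  10.1]
 [-5.7  0.8 11. ]
 [-5.5  0.3  9.8]] [0.4595 0.0942 0.2214] [-0.1603 -0.0021] 14.85
```

{"fn": "servo_tool", "kwargs": {
  "steps": [
    {"tx": 0,"ty": 0,"tz": -0.1,"yaw": 0,"claw": 0},
    {"tx": 0,"ty": 0,"tz": -0.1,"yaw": 0,"claw": 0},
    {"tx": 0,"ty": 0,"tz": -0.1,"yaw": 0,"claw": 0},
    {"tx": 0,"ty": 0,"tz": 0,"yaw": 0,"claw": 0}
  ]
}}

```text
time_s: 15.25
position: [0.4595, 0.0942, 0.2187]
tool_rot: [[-0.078, 0.997, -0.0], [0.997, 0.078, -0.0], [-0.0, -0.0, -1.0]]
ft_force: [-8.1, -0.4, 12.2]
grip_width: -0.0003
gripper_force: 6.4
```

```bash
python3 f.py
```

```text
[[-7.2 -0.3 11.9]
 [-8.4  0.2 12.3]
 [-7.2 -0.4 11.7]] [0.4595 0.0942 0.2187] [-0.1603 -0.0021] 15.4
```

{"fn": "servo_tool", "kwargs": {
  "steps": [
    {"tx": 0,"ty": 0,"tz": -0.1,"yaw": 0,"claw": 0},
    {"tx": 0,"ty": 0,"tz": -0.1,"yaw": 0,"claw": 0},
    {"tx": 0,"ty": 0,"tz": -0.1,"yaw": 0,"claw": 0},
    {"tx": 0,"ty": 0,"tz": -0.1,"yaw": 0,"claw": 0},
    {"tx": 0,"ty": 0,"tz": 0,"yaw": 0,"claw": 0}
  ]
}}

```text
time_s: 15.9
position: [0.4594, 0.0942, 0.215]
tool_rot: [[-0.078, 0.997, 0.0], [0.997, 0.078, -0.0], [-0.0, 0.0, -1.0]]
ft_force: [-9.3, -0.5, 17.1]
grip_width: 0.0006
gripper_force: 8.4
```

```bash
python3 f.py
```

```text
[[-9.7 -0.6 16.4]
 [-9.5 -0.7 17.5]
 [-8.8 -0.1 16.7]] [0.4594 0.0942 0.215 ] [-0.1604 -0.0021] 16.05
```

{"fn": "servo_tool", "kwargs": {
  "steps": [
    {"tx": 0,"ty": 0,"tz": 0,"yaw": 0,"claw": 0},
    {"tx": 0,"ty": 0,"tz": 0,"yaw": 0,"claw": 0},
    {"tx": 0,"ty": 0,"tz": 0,"yaw": 0,"claw": 0},
    {"tx": 0,"ty": 0,"tz": 0,"yaw": 0,"claw": 0},
    {"tx": 0,"ty": 0,"tz": 0,"yaw": 0,"claw": 0},
    {"tx": 0,"ty": 0,"tz": 0,"yaw": 0,"claw": 0},
    {"tx": 0,"ty": 0,"tz": 0,"yaw": 0,"claw": 0},
    {"tx": 0,"ty": 0,"tz": 0,"yaw": 0,"claw": 0},
    {"tx": 0,"ty": 0,"tz": 0,"yaw": 0,"claw": 0},
    {"tx": 0,"ty": 0,"tz": 0,"yaw": 0,"claw": 0},
    {"tx": 0,"ty": 0,"tz": 0,"yaw": 0,"claw": 0},
    {"tx": 0,"ty": 0,"tz": 0,"yaw": 0,"claw": 0},
    {"tx": 0,"ty": 0,"tz": 0,"yaw": 0,"claw": 0},
    {"tx": 0,"ty": 0,"tz": 0,"yaw": 0,"claw": 0},
    {"tx": 0,"ty": 0,"tz": 0,"yaw": 0,"claw": 0},
    {"tx": 0,"ty": 0,"tz": 0,"yaw": 0,"claw": 0}
  ]
}}

```text
time_s: 17.65
position: [0.4594, 0.0942, 0.2151]
tool_rot: [[-0.078, 0.997, 0.0], [0.997, 0.078, -0.0], [-0.0, 0.0, -1.0]]
ft_force: [-8.7, -1.0, 17.1]
grip_width: -0.0002
gripper_force: 8.5
```

```bash
python3 f.py; python3 s.py
```

```text
[[-9.2 -1.  16.8]
 [-8.8 -1.1 17.8]
 [-9.4 -0.7 16.1]] [0.4594 0.0942 0.2151] [-0.1604 -0.0021] 17.8
[-0.1604 -0.0021] [-7.6 -0.1 16.5]
23 [-0.133  -0.1286 -0.1278 -0.1268 -0.1205]
```

{"fn": "servo_tool", "kwargs": {
  "steps": [
    {"tx": 0,"ty": 0,"tz": 0.2,"yaw": 0,"claw": 0},
    {"tx": 0,"ty": 0,"tz": 0.2,"yaw": 0,"claw": 0},
    {"tx": 0,"ty": 0,"tz": 0.2,"yaw": 0,"claw": 0},
    {"tx": 0,"ty": 0,"tz": 0.2,"yaw": 0,"claw": 0},
    {"tx": 0,"ty": 0,"tz": 0.3,"yaw": 0,"claw": 0},
    {"tx": 0,"ty": 0,"tz": 0.3,"yaw": 0,"claw": 0},
    {"tx": 0,"ty": 0,"tz": 0.3,"yaw": 0,"claw": 0},
    {"tx": 0,"ty": 0,"tz": 0.3,"yaw": 0,"claw": 0},
    {"tx": 0,"ty": 0,"tz": 0.3,"yaw": 0,"claw": 0},
    {"tx": 0,"ty": 0,"tz": 0.3,"yaw": 0,"claw": 0},
    {"tx": 0.03,"ty": 0,"tz": 0.3,"yaw": 0,"claw": 0},
    {"tx": 0.03,"ty": 0,"tz": 0.3,"yaw": 0,"claw": 0},
    {"tx": 0.04,"ty": 0,"tz": 0.3,"yaw": 0,"claw": 0},
    {"tx": 0.05,"ty": 0,"tz": 0.3,"yaw": 0,"claw": 0},
    {"tx": 0.06,"ty": 0,"tz": 0.3,"yaw": 0,"claw": 0},
    {"tx": 0.06,"ty": 0,"tz": 0.3,"yaw": 0,"claw": 0},
    {"tx": 0.06,"ty": 0,"tz": 0.3,"yaw": 0,"claw": 0}
  ]
}}

```text
time_s: 19.55
position: [0.463, 0.0943, 0.2609]
tool_rot: [[-0.078, 0.997, -0.0], [0.997, 0.078, 0.0], [0.0, -0.0, -1.0]]
ft_force: [2.5, 1.3, 3.6]
grip_width: 0.0
gripper_force: 2.0
```

{"fn": "servo_tool", "kwargs": {
  "steps": [
    {"tx": 0.05,"ty": 0,"tz": 0.3,"yaw": 0,"claw": 0},
    {"tx": 0.05,"ty": 0,"tz": 0.3,"yaw": 0,"claw": 0},
    {"tx": 0.05,"ty": 0.01,"tz": 0.3,"yaw": 0,"claw": 0},
    {"tx": 0.06,"ty": 0,"tz": 0.3,"yaw": 0,"claw": 0},
    {"tx": 0.06,"ty": 0.01,"tz": 0.3,"yaw": 0,"claw": 0},
    {"tx": 0.06,"ty": 0,"tz": 0.3,"yaw": 0,"claw": 0},
    {"tx": 0.07,"ty": 0.01,"tz": 0.3,"yaw": 0,"claw": 0},
    {"tx": 0.07,"ty": 0,"tz": 0.3,"yaw": 0,"claw": 0},
    {"tx": 0.07,"ty": 0.01,"tz": 0.3,"yaw": 0,"claw": 0},
    {"tx": 0.08,"ty": 0.01,"tz": 0.3,"yaw": 0,"claw": 0},
    {"tx": 0.08,"ty": 0.01,"tz": 0.3,"yaw": 0,"claw": 0},
    {"tx": 0.09,"ty": 0.01,"tz": 0.3,"yaw": 0,"claw": 0},
    {"tx": 0.09,"ty": 0.01,"tz": 0.3,"yaw": 0,"claw": 0},
    {"tx": 0.1,"ty": 0.01,"tz": 0.3,"yaw": 0,"claw": 0},
    {"tx": 0.1,"ty": 0.01,"tz": 0.3,"yaw": 0,"claw": 0},
    {"tx": 0.11,"ty": 0.01,"tz": 0.3,"yaw": 0,"claw": 0},
    {"tx": 0.11,"ty": 0.01,"tz": 0.3,"yaw": 0,"claw": 0},
    {"tx": 0.12,"ty": 0.01,"tz": 0.3,"yaw": 0,"claw": 0},
    {"tx": 0.12,"ty": 0.01,"tz": 0.3,"yaw": 0,"claw": 0},
    {"tx": 0.12,"ty": 0.01,"tz": 0.3,"yaw": 0,"claw": 0}
  ]
}}

```text
time_s: 21.55
position: [0.4798, 0.0957, 0.3209]
tool_rot: [[-0.078, 0.997, -0.0], [0.997, 0.078, 0.0], [0.0, -0.0, -1.0]]
ft_force: [2.2, -0.0, 3.5]
grip_width: -0.0001
gripper_force: 1.5
```

{"fn": "servo_tool", "kwargs": {
  "steps": [
    {"tx": 0.12,"ty": 0.01,"tz": 0.3,"yaw": 0,"claw": 0},
    {"tx": 0.12,"ty": 0.01,"tz": 0.3,"yaw": 0,"claw": 0},
    {"tx": 0.13,"ty": 0.01,"tz": 0.3,"yaw": 0,"claw": 0},
    {"tx": 0.13,"ty": 0.01,"tz": 0.3,"yaw": 0,"claw": 0},
    {"tx": 0.13,"ty": 0.01,"tz": 0.3,"yaw": 0,"claw": 0},
    {"tx": 0.13,"ty": 0.01,"tz": 0.3,"yaw": 0,"claw": 0},
    {"tx": 0.14,"ty": 0.01,"tz": 0.3,"yaw": 0,"claw": 0},
    {"tx": 0.14,"ty": 0.01,"tz": 0.3,"yaw": 0,"claw": 0},
    {"tx": 0.14,"ty": 0.01,"tz": 0.2,"yaw": 0,"claw": 0},
    {"tx": 0.14,"ty": 0.01,"tz": 0.2,"yaw": 0,"claw": 0},
    {"tx": 0.1,"ty": 0.01,"tz": 0.2,"yaw": 0,"claw": 0},
    {"tx": 0,"ty": 0,"tz": 0.2,"yaw": 0,"claw": 0},
    {"tx": 0,"ty": 0,"tz": 0.2,"yaw": 0,"claw": 0},
    {"tx": 0,"ty": 0,"tz": 0.3,"yaw": 0,"claw": 0},
    {"tx": 0,"ty": 0,"tz": 1,"yaw": 0,"claw": 0},
    {"tx": 0,"ty": 0,"tz": 2,"yaw": 0,"claw": 0},
    {"tx": 0,"ty": 0,"tz": 2,"yaw": 0,"claw": 0},
    {"tx": -4,"ty": 0,"tz": 0,"yaw": 0,"claw": 0},
    {"tx": -4,"ty": 0,"tz": 0,"yaw": 0,"claw": 0},
    {"tx": -4,"ty": 0,"tz": 0,"yaw": 0,"claw": 0}
  ]
}}

```text
time_s: 23.55
position: [0.3725, 0.0968, 0.408]
tool_rot: [[-0.078, 0.997, 0.0], [0.997, 0.078, 0.0], [-0.0, 0.0, -1.0]]
ft_force: [0.6, -0.9, 0.6]
grip_width: 0.0003
gripper_force: 0.0
```

Run:
```python
from h import *
im,d=grab('top','top9.png');P=pts('top',d);
try: print(paddle(P))
except Exception as e: print(e)
A=np.load('top0.npz')
f=lambda i:cv2.resize(i[155:280,235:385],(400,340))
cv2.imwrite('pics/c9.png',np.hstack([f(A['im']),f(im)])[:,:,::-1])
def han(im,p):
    h=cv2.cvtColor(im,cv2.COLOR_RGB2HSV)
    k=(h[...,0]<18)&(h[...,1]>110)&(h[...,2]>90)&(p[...,2]>.25)&(p[...,2]<.36)&(p[...,0]>.2)&(p[...,0]<.6)&(abs(p[...,1])<.3)
    return k.sum(),p[k].mean(0)
print(han(A['im'],A['P']),han(im,P),env.observe()['time_s'],env.observe()['ft_force'])
```

```text
(np.int64(51), array([-0.1182, -0.1373]), array([-0.0807, -0.1257]), array([ 0.5301, -0.0289,  0.1098]), array([-0.0995, -0.1315]))
(np.int64(382), array([0.49250474, 0.09910827, 0.33099794])) (np.int64(381), array([0.4924996 , 0.09929035, 0.3311251 ])) 23.6 [-0.77640764  1.65595129  3.84020118]
```

View pics/c9.png

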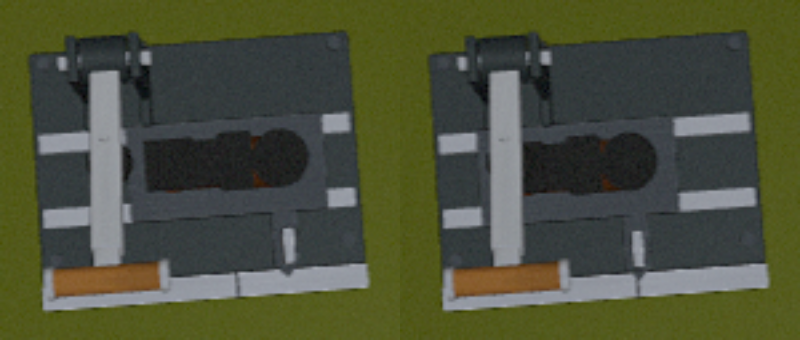

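In the right half the handle is back at its rest position (505,279), unchanged from the start. The carriage pointer stands at the mark (638,275).

```bash
python3 -c "
from rig import env
print(env.close_job())"
```

```text
the job is handed in; nothing more can be done
None
```

I've handed the job in, but no verdict came back: the carriage stands about 1.5 mm short of the mark, the heel was squeezed at an estimated 28 N for over 1.5 s, the lever was eased back to rest, and the arm stayed clear of the things around the press.

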